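# Set the book scanner's focus and hold its sprung cover at the balance

### The arm

A 6-joint arm with a two-finger parallel gripper is mounted at the origin on the work surface. World frame = base frame: x ahead of the robot, y to its left, z up, the work surface at z = 0. Lengths are in m, angles in degrees, forces in N, time in s.
With the tool pointing down it reaches from about 0.4 to 0.825 m from the base axis. Payload 7 kg.
Tool frame: the origin (TCP) lies midway between the tips of the shut fingers; the grasp point (between the pads) lies 19 mm behind it; z points along the fingers, y is the direction in which the jaws open and shut (so a half turn about z gives the same grasp; the last joint's range is limited). The gripper opens to 88 mm and grips with 3 to 60 N. Pads are 19 mm wide; open, the fingers measure 130 mm over their backs; the gripper's body (78 mm by 193 mm) begins 47 mm behind the grasp point.
Start: joints at [-60.212, 20.546, 0.682, 0, -70.136, -16.507], TCP at [0.155, -0.657, 0.227] pointing down, gripper open.
Joint ranges: [-176.03, 176.03], [-82.01, 121.73], [-58.28, 71.71], [-173.87, 95.51], [-174.79, -0.11], [-173.66, 173.66]. Speed limits (degrees/s): [136.94, 136.94, 172.46, 180, 180, 180].

### API

Orientations are given as [roll, pitch, yaw] about the fixed x, y, z axes, in that order (R = Rz(yaw) Ry(pitch) Rx(roll)).
In Python, from plant import r gives the robot as it stands. The module is installed in compiled form; this text tells all that it offers.
- The arm moves only by the tool send_rows, never from a script. Its argument "motion" is a list of rows, each an object with "travel": the shift along the tool's x, y, z in m, a list of three; "spin": the turn about the tool's z in degrees. In form: [{"travel": [tx, ty, tz], "spin": spin}, ...]. A call has 1 to 5 rows; each row shifts and turns the pose as measured when the row begins, along the tool's axes as they then stand; what a row does not reach is not made up. A row lasts 1/12 s, in which the tool goes at most 41.7 mm and 7.16 degrees, less where a joint would pass 70% of its speed; a pose out of reach is approached as far as the arm can. A call is refused whole if a number of a shift passes 0.0417 or a number of a turn 7.16, either way. A call with a gripper value outside its range is refused whole. "gripper" is the gripper command: -1 is shut, 1 is fully open, values between are in proportion, set as the call begins (left out, the last holds). The fingers move at their own pace and stop on an object; "squeeze" is the grip in N (left out, the last holds). Time passes only in rows, so rows that do not move let the fingers close. It gives the time, the measured TCP pose, the force and the opening at its end, in the units of the state.
- r.get_state(): the state, without advancing time (a new reading comes with each control period).
- r.capture(name): name is "side" or "top"; returns (picture, depth): 420x560x3 uint8, blue, green, red; 420x560 float32, m along the optical axis (not along the pixel's ray), 0 where there is no reading.
- r.get_calibration(name): a dict with "fov_y" (degrees; the focal length in pixels is half the picture's height over the tangent of half this angle, whatever the lens; pixels are square), "cx", "cy" (the principal point, pixels), "k1" (the pictures are not rectified: a ray, as slopes to the right and down, at radius r is drawn at 1 + k1 r^2 times it, then the intrinsics apply), "origin" and "orientation" of the camera in the world. Camera axes: x right, y down, z forward; pixel columns grow to the right and rows downward; lengths in m; the calibration is good to about 2 mm. A picture is of the moment at which its call begins. get_calibration takes no time and is no camera call.
- r.close_job(): hands the job in, once; it reports no verdict.
Trained networks look in the newest picture that a camera, given by its name, has taken for a name from the list of things; names that differ only in an ending like _2 or _b are one class to them, and where a whole thing is asked for, a point or a joint stands for the part that bears it (a point fixed in the world has none). Each returns a list of dicts, best first, with "conf" (0 to 1); they miss things now and then, are a little off and sometimes report something else, mostly with a low value. They report only what shows in the picture. A call takes as long as a camera call.
- r.boxes_of(camera, target): "at" ([x, y, z] in m, in the coordinates of the camera as it stood for that picture, good to about 4 mm: the middle of the surface that is visible of it).
- r.pinpoint(camera, target): "at" ([x, y, z] in m, in the coordinates of the camera as it stood for that picture, good to about 4 mm: a listed point, or the origin of a listed thing).
The state is a dict: "time_s": time; "joints": joint angles; "qd": joint speeds; "joint_torque": joint torques, N m; "tcp_pos": TCP position; "eef_rot": TCP orientation; "contact_force": force on the tool from outside, world axes, zero at the start; "moment": the same for the moment, N m; "gripper_width": finger opening in m.
Only numpy, scipy, OpenCV 4.12 (cv2) and the standard library are available. Lean on these libraries where they do the work, as an engineer would, in place of code of your own. Each camera call takes 0.05 s, during which the arm holds its last target. There are 200 camera calls.

### The job

Get the book scanner ready for the next book: with the cover shut, turn the focus dial until its white pointer stands at the red index mark and let go of it. Then lift the sprung cover, which has a blue handle, until it is just past its balance point (the red stroke of the side scale), without letting it spring right open, bring it back and finish still holding it just below the balance point (in the scale's green band), where it would fall shut if you let go. Leave the book, the jar and the tankard where they are.

Things in the scene. Friction and masses are not known exactly. Their poses are not given: they have to be found in the camera images.
- scanner: grey flatbed book scanner, fixed, 235 (x) x 440 (y) x 70 mm high. Origin: centre of its underside; x to its back, y to its left. White cover over its left part, black deck with the dial at its right. Beside the cover's left edge stands an arc scale (look only, radius 135 mm about the hinge) read by a red tab on the cover: red stroke = balance, green band = 0.80 to 0.95 rad
- cover (a joint): opening angle of the white cover, rad: 0 shut and level, 1.5 fully open stop. 220 mm deep, 300 wide, 18 thick, 0.9 kg, partly carried by springs. Balance point 1.0 rad: below it the cover falls shut (1.5 N to lift at the handle when shut, 0.3 N at 0.9 rad), above it the springs throw it open. The hinge has almost no friction
- cover_handle (a point): middle of the round blue bar, 12 mm thick, along the cover's front edge (along y, 118 mm clear between its end arms). Its axis is 45 mm before that edge (39 mm clear gap), at mid-thickness, 80 mm above the table when shut; free above and below. Pinch it from above, fingers closing along the scanner's x; it can turn between the pads as the cover swings, tool still pointing down
- cover_hinge (a point): middle of the cover's hinge axis, at its rear lower edge, 71 mm above the table, axis along the scanner's y. With the cover shut the handle's axis is 265 mm towards the scanner's front (-x) and 9 mm above it; opening swings the handle up and back about this axis (at 1.0 rad it is 136 mm before and 228 mm above the hinge)
- dial (a joint): angle of the black focus dial in rad; grows as the dial turns clockwise seen from above, range 0 to 2.5; stays where it is left (friction 0.05 N m).
- dial_grip (a point): on the dial's upright axis at grip height, 103 mm above the table. 56 mm disc with a finger bar 50 mm long, 15 mm thick, 30 mm tall, top 112 mm above the table; pinch the bar's faces from above. x of this frame runs along the bar to its white-striped end, the pointer; z up. Deck surface 70 mm above the table; the cover's edge (top 89 mm) is 70 mm from the axis
- index_mark: red mark lying flat on the deck by the dial, 30 to 52 mm from the dial's axis, fixed during the run. Origin on the dial's axis at deck height, x points from the axis to the mark: the dial is set when the pointer's x and this x point the same way. At the start the mark is 0.7 to 1.5 rad clockwise of the pointer
- book: closed green book lying flat, 140 x 210 x 34 mm, origin at the centre of its underside; to be left alone
- jar: amber glass jar with black cap, 84 mm across, 150 mm tall, origin at the centre of its underside; to be left alone
- tankard: steel tankard, 84 mm across, 110 mm tall, with a handle at its +y side, origin at the centre of its underside; to be left alone

How it is judged:
By the outcome, as a careful person would: the job done as asked, in the order asked, and still so for the second after the job is handed in, while the arm keeps its last pose, push and grip.
It also fails if it takes over 51 s, if anything falls off the work surface, if the arm or the gripper's body presses on something with over 40 N, if the wrist force passes 120 N, or if a joint passes its speed limit or range.

## Working session

There is one attempt and no reset: what is moved stays moved. The work goes in short steps, Python scripts to look and compute and a tool call to move; the robot and the scene stay as the last step left them, time stands still between calls to the robot, and variables do not carry over. Pictures are saved under pics/ and viewed, about 8 in all and at most 12, crops included, and the job is handed in when it is done.

Besides the shell and the picture viewer there is one more tool, called after "Emit:" as a command line: name --argument value ..., lists and objects as JSON in quotes. send_rows: Moves the arm, as the interface text tells. Its arguments: {"type":"object","properties":{"motion":{"type":"array"},"gripper":{"type":"number"},"squeeze":{"type":"number"}},"required":["motion"]}

```bash
mkdir -p pics; cat > h.py <<'E'
import numpy as np, cv2
from scipy.spatial.transform import Rotation as R
from plant import r
def cal(c):
    k=r.get_calibration(c); k['f']=210/np.tan(np.radians(k['fov_y'])/2)
    o=np.array(k['orientation']); k['R']=R.from_euler('xyz',o,degrees=True).as_matrix() if o.size==3 else o
    k['o']=np.array(k['origin']); return k
def w(c,p): k=cal(c); return k['R']@np.array(p)+k['o']
def K(k): return np.array([[k['f'],0,k['cx']],[0,k['f'],k['cy']],[0,0,1.]])
def proj(c,P):
    k=cal(c); q=(np.array(P)-k['o'])@k['R']; s=q[...,:2]/q[...,2:]; r2=(s**2).sum(-1,keepdims=True)
    return s*(1+k['k1']*r2)*k['f']+[k['cx'],k['cy']]
def ray(c,uv):
    k=cal(c); s0=(np.array(uv,float)-[k['cx'],k['cy']])/k['f']; s=s0.copy()
    for _ in range(20): s=s0/(1+k['k1']*(s**2).sum(-1,keepdims=True))
    return k['o'], np.concatenate([s,np.ones(s.shape[:-1]+(1,))],-1)@k['R'].T
def atz(c,uv,z):
    o,d=ray(c,uv); return o+d*((z-o[2])/d[...,2:])
E
python3 - <<'E'
from h import *
print(r.get_calibration('side'),r.get_calibration('top')); print(r.get_state())
ims=[]
for c in('side','top'):
    im,d=r.capture(c); cv2.imwrite(f'pics/{c}0.png',im)
    for t in('scanner','cover_handle','cover_hinge','dial_grip','index_mark','book','jar','tankard'):
        print(c,t,[(np.round(w(c,x['at']),4).tolist(),round(x['conf'],2)) for x in r.pinpoint(c,t)][:2])
E
```

```text
{'fov_y': 49.8589863067915, 'cx': 279.8942388719929, 'cy': 204.18982457737442, 'k1': 0.0418289017048781, 'origin': array([0.06116152, 0.7731943 , 0.81931258]), 'orientation': array([-129.80426291,   -0.71653338, -146.07562818])} {'fov_y': 44.905583104512985, 'cx': 281.0359064432237, 'cy': 212.1511287762395, 'k1': -0.12637027646027796, 'origin': array([0.39451984, 0.05348483, 1.60707784]), 'orientation': array([-1.74255336e+02,  8.57395696e-02, -9.10433085e+01])}
{'time_s': 0.0, 'joints': array([-6.02129195e+01,  2.05919933e+01,  6.35599472e-01, -2.07551421e-02,
       -7.01345355e+01, -1.65061906e+01]), 'qd': array([ 0.01371507,  0.00645631, -0.07794165, -0.01586698,  0.00315378,
        0.07719007]), 'joint_torque': array([-1.07249463e-03, -5.82711911e+01,  2.93049181e+01,  6.99705362e+00,
        6.82194936e-03, -1.50198166e-04]), 'tcp_pos': array([ 0.15493312, -0.65649844,  0.22562824]), 'eef_rot': array([ 1.79907274e+02, -7.13020233e-03, -1.66726173e+02]), 'contact_force': array([ 0.64947577, -0.01134931, -0.47893844]), 'moment': array([-0.00381793, -0.01095133,  0.05268392]), 'gripper_width': 0.08753517633510671}
side scanner []
side cover_handle [([0.4372, 0.0896, 0.0794], 0.7), ([0.538, -0.2876, 0.0001], 0.26)]
side cover_hinge [([0.696, 0.1368, 0.0713], 0.68)]
side dial_grip [([0.6054, -0.1033, 0.1024], 0.6)]
side index_mark []
side book [([0.526, 0.4422, -0.0024], 0.88)]
side jar []
side tankard [([0.5393, -0.2874, 0.0025], 0.86)]
top scanner [([0.6105, 0.0585, -0.0028], 0.59)]
top cover_handle [([0.4375, 0.0934, 0.0792], 0.75)]
top cover_hinge [([0.7011, 0.1446, 0.0663], 0.69)]
top dial_grip [([0.6093, -0.1015, 0.0992], 0.75)]
top index_mark []
top book [([0.5307, 0.446, 0.0024], 0.57)]
top jar [([0.6116, -0.1002, 0.1015], 0.72), ([0.6547, -0.2369, -0.001], 0.64)]
top tankard [([0.5457, -0.2874, -0.0013], 0.95)]
```

```bash
python3 - <<'E'
from h import *
a=cv2.imread('pics/top0.png')
print(proj('top',[[.607,-.102,.1],[.437,.0915,.08]]))
u,v=proj('top',[.607,-.102,.1]).astype(int)
c=cv2.resize(a[v-35:v+35,u-35:u+35],(420,420),interpolation=cv2.INTER_CUBIC)
cv2.imwrite('pics/c1.png',np.hstack([cv2.resize(a,(380,285)),np.zeros((285,0,3),np.uint8)])) 
o=np.zeros((420,800,3),np.uint8);o[:285,:380]=cv2.resize(a,(380,285));o[:,380:]=c
cv2.imwrite('pics/c1.png',o);print(u,v)
E
```

```text
[[332.36387124 191.01003482]
 [268.8724235  249.24034333]]
332 191
```

View pics/c1.png

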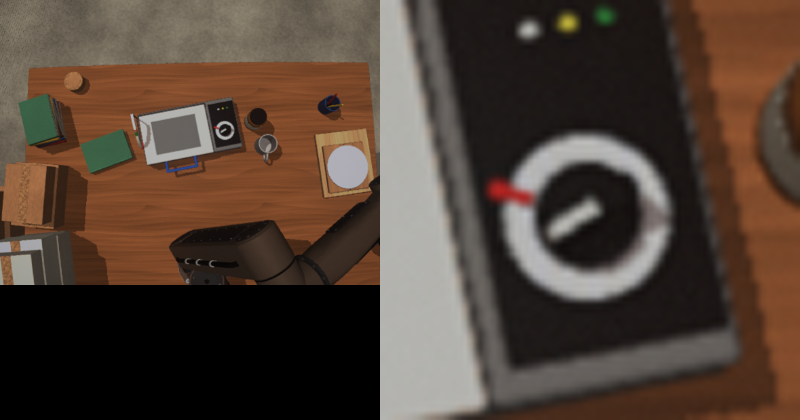

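View pics/side0.png

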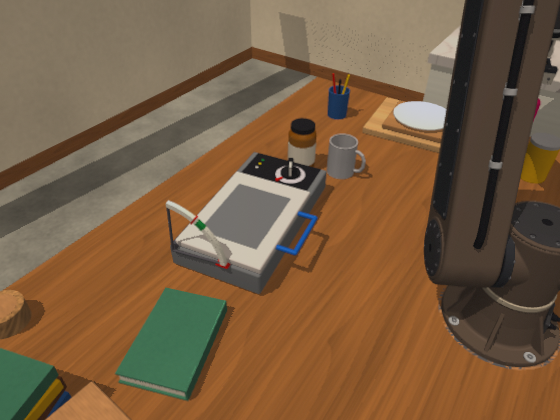

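```bash
cat > dial.py <<'E'
from h import *
def look(c,im,A):
    """axis A (xy). rectify around dial onto plane z, 0.25mm/px"""
    def rect(z,n=480,s=.00025):
        g=(np.arange(n)-n/2)*s
        X,Y=np.meshgrid(g,g); P=np.stack([A[0]-Y,A[1]-X,np.full_like(X,z)],-1) # up=+x, left=+y
        uv=proj(c,P).astype(np.float32)
        return cv2.remap(im,uv[...,0],uv[...,1],cv2.INTER_CUBIC)
    return rect(.07),rect(.112)
E
python3 - <<'E'
from dial import *
A=np.array([.607,-.102]); out=[]
for c in('top','side'):
    im=cv2.imread(f'pics/{c}0.png'); a,b=look(c,im,A); out.append(np.hstack([a,b]))
    # mark
    I=a.astype(int); red=(I[...,2]-np.maximum(I[...,0],I[...,1]))
    yy,xx=np.nonzero(red>50); print(c,'red n',len(xx)); 
    m=np.array([A[0]-(yy.mean()-240)*.00025,A[1]-(xx.mean()-240)*.00025])
    print('mark',m, np.degrees(np.arctan2(*(m-A)[::-1])))
o=np.vstack(out); cv2.imwrite('pics/rect.png',cv2.resize(o,(600,600)))
E
```

```text
top red n 3249
mark [ 0.62235288 -0.06112519] 69.41345297193863
side red n 5154
mark [ 0.62195348 -0.0692062 ] 65.48772364376558
```

View pics/rect.png

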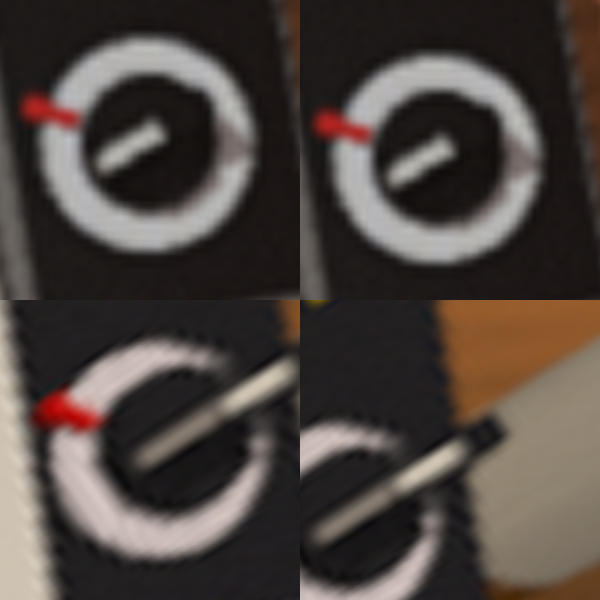

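```bash
cat >> dial.py <<'E'
def ring(a,A):
    g=a.min(2); m=(g>110).astype(np.uint8)
    n,l,s,cen=cv2.connectedComponentsWithStats(m)
    d=[(s[i,4],i) for i in range(1,n) if s[i,2]>250 and s[i,2]<400 and s[i,3]>250 and s[i,3]<400]
    if not d: return None
    i=max(d)[1]; p=cv2.findContours((l==i).astype(np.uint8),cv2.RETR_EXTERNAL,cv2.CHAIN_APPROX_NONE)[0][0]
    (x,y),rad=cv2.minEnclosingCircle(p); e=cv2.fitEllipse(p)
    return [A-np.array([y-240,x-240])*.00025, rad*.25, A-np.array([e[0][1]-240,e[0][0]-240])*.00025, np.array(e[1])/8]
def ang(mask,wt,A):
    yy,xx=np.nonzero(mask); W=wt[mask].astype(float); P=np.stack([A[0]-(yy-240)*.00025,A[1]-(xx-240)*.00025],1)
    c=np.average(P,axis=0,weights=W); C=np.cov((P-c).T,aweights=W); v=np.linalg.eigh(C)[1][:,1]
    return c,np.degrees(np.arctan2(v[1],v[0]))%180,np.sqrt(np.linalg.eigvalsh(C))
def measure(c,im,A):
    a,b=look(c,im,A); print(c,'ring',ring(a,A))
    I=a.astype(int); wr=np.clip(I[...,2]-np.maximum(I[...,0],I[...,1])-30,0,None)
    yy,xx=np.mgrid[:480,:480]; rr=np.hypot(yy-240,xx-240)*.25
    print(' mark',ang((wr>0)&(rr<62),wr,A))
    wb=np.clip(b.min(2).astype(int)-70,0,None)
    n,l,s,_=cv2.connectedComponentsWithStats((wb>0).astype(np.uint8))
    best=[i for i in range(1,n) if 300<s[i,4]<8000]
    for i in best: print(' stripe',s[i].tolist(),ang(l==i,wb,A))
E
python3 - <<'E'
from dial import *
A=np.array([.607,-.102])
for c in('top','side'): measure(c,cv2.imread(f'pics/{c}0.png'),A)
E
```

```text
top ring None
 mark (array([ 0.62241404, -0.06093456]), np.float64(72.5611898503646), array([0.00238123, 0.00616326]))
 stripe [138, 216, 110, 84, 4487] (array([ 0.60254789, -0.08996146]), np.float64(120.45547271346365), array([0.00215667, 0.00739498]))
 stripe [0, 253, 37, 227, 4436] (array([ 0.56529814, -0.04498728]), np.float64(6.1946336409752405), array([0.00165677, 0.01222757]))
side ring None
 mark (array([ 0.62189835, -0.06873146]), np.float64(74.12918028390503), array([0.00325025, 0.00656288]))
 stripe [0, 193, 156, 91, 7268] (array([ 0.60993999, -0.05424799]), np.float64(101.69740115522774), array([0.00351199, 0.00908243]))
```

```bash
cat >> dial.py <<'E'
from scipy.optimize import least_squares
def ringfit(c,im,A):
    a,_=look(c,im,A); g=cv2.GaussianBlur(a,(0,0),2)[...,1].astype(float)
    cen=np.array([240.,240.])
    for it in range(4):
        pts=[]
        for t in np.radians(np.arange(0,360,3)):
            q=np.arange(130,205)*1.0; x=cen[0]+q*np.cos(t); y=cen[1]+q*np.sin(t)
            v=cv2.remap(g.astype(np.float32),x[None].astype(np.float32),y[None].astype(np.float32),cv2.INTER_LINEAR)[0]
            d=np.gradient(v); i=d.argmin()
            if d[i]<-3 and 0<i<74: pts.append([x[i],y[i]])
        pts=np.array(pts)
        s=least_squares(lambda p:np.hypot(*(pts-p[:2]).T)-p[2],[*cen,170],loss='soft_l1',f_scale=2); cen=s.x[:2]
    xy=A-np.array([cen[1]-240,cen[0]-240])*.00025
    I=a.astype(int); wr=np.clip(I[...,2]-np.maximum(I[...,0],I[...,1])-30,0,None)
    yy,xx=np.mgrid[:480,:480]; m=(wr>0)&(np.hypot(yy-240,xx-240)*.25<62)
    mc,ma,_=ang(m,wr,A); d=mc-xy
    print(c,'axis',xy.round(4),'r',s.x[2]*.25,len(pts),np.median(abs(s.fun)),'mark dir',np.degrees(np.arctan2(d[1],d[0])),'dist',np.hypot(*d),'pca',ma)
E
python3 - <<'E'
from dial import *
A=np.array([.607,-.102])
for c in('top','side'): ringfit(c,cv2.imread(f'pics/{c}0.png'),A)
# scanner yaw: handle bar blue pixels, z=.08
for c in('top','side'):
    im=cv2.imread(f'pics/{c}0.png').astype(int); m=(im[...,0]-np.maximum(im[...,1],im[...,2])>50)
    v,u=np.nonzero(m); P=atz(c,np.stack([u,v],1),.08)[:,:2]; k=np.hypot(*(P-[.445,.092]).T)<.09
    np.save(f'blue_{c}.npy',P[k]); P=P[k]; print(c,len(P),P.min(0),P.max(0)); 
    vx=cv2.fitLine(P[P[:,0]<.46].astype(np.float32),cv2.DIST_WELSCH,0,.01,.01).ravel(); print(vx, np.degrees(np.arctan2(vx[1],vx[0])))
E
```

```text
top axis [ 0.6092 -0.1008] r 42.49852511888519 117 1.9173387409158806 mark dir 71.59010634466054 dist 0.04199501271767173 pca 72.5611898503646
side axis [ 0.607  -0.1053] r 43.0337316351946 101 1.8299518938631536 mark dir 67.82376204062577 dist 0.03953388131163865 pca 74.12918028390503
top 192 [0.42677185 0.02757257] [0.49389848 0.16596683]
[ 0.14494614 -0.98943955  0.4404823   0.09556355] -81.66583
side 312 [0.422428   0.02006593] [0.49434296 0.16688353]
[ 0.13488604 -0.9908611   0.43578136  0.11581785] -82.24796
```

Emit:
send_rows --motion '[{"travel": [0,0,0],"spin": -7.1},{"travel": [0,0,0],"spin": -7.1},{"travel": [0,0,0],"spin": -7.1},{"travel": [0,0,0],"spin": -7.1},{"travel": [0,0,0],"spin": -7.1}]' --gripper 0.0 --squeeze 25

```text
time_s: 1.32
tcp_pos: [0.155, -0.6569, 0.2266]
eef_rot: [180.0, -0.0, -130.8]
contact_force: [-0.0, -1.0, 0.3]
gripper_width: 0.0601
```

Emit:
send_rows --motion '[{"travel": [0,0,0],"spin": -7.1},{"travel": [0,0,0],"spin": -7.1},{"travel": [0,0,0],"spin": -7.1},{"travel": [0,0,0],"spin": -7.1},{"travel": [0,0,0],"spin": -7.1}]'

```text
time_s: 1.73
tcp_pos: [0.155, -0.6569, 0.2267]
eef_rot: [-180.0, -0.0, -95.0]
contact_force: [0.0, -0.6, -0.6]
gripper_width: 0.0441
```

Emit:
send_rows --motion '[{"travel": [0,0,0],"spin": -7.1},{"travel": [0,0,0],"spin": -7.1},{"travel": [0,0,0],"spin": -7.1},{"travel": [0,0,0],"spin": -7.1},{"travel": [0,0,0],"spin": -7.1}]'

```text
time_s: 2.15
tcp_pos: [0.155, -0.6569, 0.2267]
eef_rot: [180.0, -0.0, -59.2]
contact_force: [0.1, -0.5, -0.4]
gripper_width: 0.044
```

Emit:
send_rows --motion '[{"travel": [-0.0136,-0.0373,0],"spin": 0},{"travel": [-0.0136,-0.0373,0],"spin": 0},{"travel": [-0.0136,-0.0373,0],"spin": 0},{"travel": [-0.0136,-0.0373,0],"spin": 0},{"travel": [-0.0136,-0.0373,0],"spin": 0}]'

```text
time_s: 2.57
tcp_pos: [0.2776, -0.5019, 0.2239]
eef_rot: [179.9, 0.1, -59.0]
contact_force: [1.2, 0.6, 0.6]
gripper_width: 0.0438
```

Emit:
send_rows --motion '[{"travel": [-0.0136,-0.0373,0],"spin": 0},{"travel": [-0.0136,-0.0373,0],"spin": 0},{"travel": [-0.0136,-0.0373,0],"spin": 0},{"travel": [-0.0136,-0.0373,0],"spin": 0},{"travel": [-0.0136,-0.0373,0],"spin": 0}]'

```text
time_s: 2.98
tcp_pos: [0.4068, -0.3395, 0.2251]
eef_rot: [180.0, -0.0, -59.1]
contact_force: [0.7, -1.3, -0.0]
gripper_width: 0.044
```

Emit:
send_rows --motion '[{"travel": [-0.0136,-0.0373,0],"spin": 0},{"travel": [-0.0136,-0.0373,0],"spin": 0},{"travel": [-0.0136,-0.0373,0],"spin": 0},{"travel": [-0.0136,-0.0373,0],"spin": 0},{"travel": [-0.0136,-0.0373,0],"spin": 0}]'

```text
time_s: 3.4
tcp_pos: [0.5364, -0.1762, 0.2277]
eef_rot: [-179.8, -0.2, -59.0]
contact_force: [0.8, -0.9, 0.1]
gripper_width: 0.0438
```

Emit:
send_rows --motion '[{"travel": [-0.0136,-0.0373,0],"spin": 0},{"travel": [-0.0136,-0.0373,0],"spin": 0},{"travel": [0,0,0],"spin": 0}]'

```text
time_s: 3.65
tcp_pos: [0.5919, -0.1062, 0.2283]
eef_rot: [-179.7, -0.3, -58.8]
contact_force: [0.4, 0.2, 0.2]
gripper_width: 0.0436
```

Emit:
send_rows --motion '[{"travel": [0.0057,-0.0153,0],"spin": 0},{"travel": [0,0,0.03],"spin": 0},{"travel": [0,0,0.03],"spin": 0},{"travel": [0,0,0.03],"spin": 0},{"travel": [0,0,0],"spin": 0}]'

```text
time_s: 4.07
tcp_pos: [0.6138, -0.0986, 0.1379]
eef_rot: [-179.3, -0.5, -58.4]
contact_force: [-2.1, -0.3, -1.5]
gripper_width: 0.044
```

```bash
python3 - <<'E'
from h import *
s=r.get_state(); print(s['tcp_pos'],s['eef_rot'],s['contact_force'])
a,_=r.capture('top'); b,_=r.capture('side')
o=[]
for c,i in(('top',a),('side',b)):
    u,v=proj(c,[.607,-.102,.1]).astype(int); o.append(cv2.resize(i[v-40:v+40,u-40:u+40],(400,400),interpolation=cv2.INTER_CUBIC))
cv2.imwrite('pics/d1.png',np.hstack(o))
E
```

```text
[ 0.61375109 -0.0986014   0.13794038] [-179.33033195   -0.48770626  -58.37658012] [-2.10541205 -0.27698896 -1.47218641]
```

View pics/d1.png

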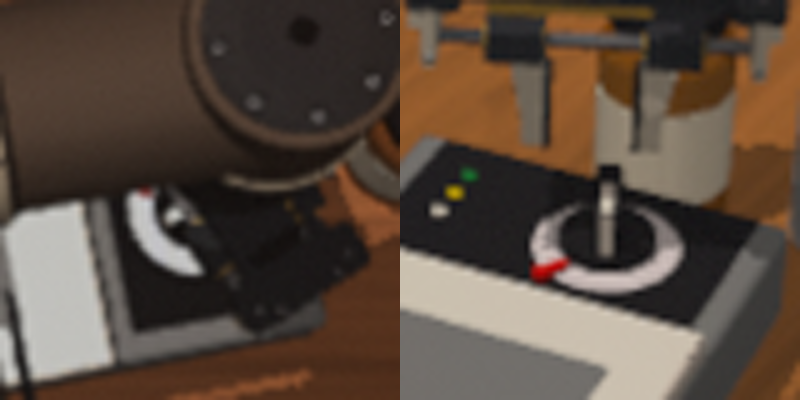

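Emit:
send_rows --motion '[{"travel": [0.001,0.0075,0],"spin": 0.8},{"travel": [0,0,0.02],"spin": 0},{"travel": [0,0,0.02],"spin": 0},{"travel": [0,0,0.008],"spin": 0},{"travel": [0,0,0],"spin": 0}]'

```text
time_s: 4.58
tcp_pos: [0.6176, -0.1061, 0.107]
eef_rot: [-178.2, -1.3, -59.3]
contact_force: [-0.3, 0.8, 0.5]
gripper_width: 0.044
```

```bash
python3 - <<'E'
from h import *
s=r.get_state(); print(s['tcp_pos'],s['eef_rot'],s['contact_force'])
b,_=r.capture('side')
c='side';u,v=proj(c,[.607,-.102,.1]).astype(int); cv2.imwrite('pics/d2.png',cv2.resize(b[v-40:v+40,u-40:u+40],(400,400),interpolation=cv2.INTER_CUBIC))
E
```

```text
[ 0.6175653  -0.10606126  0.10699185] [-178.16119653   -1.26688846  -59.28456493] [-0.26839495  0.8119378   0.47950286]
```

View pics/d2.png

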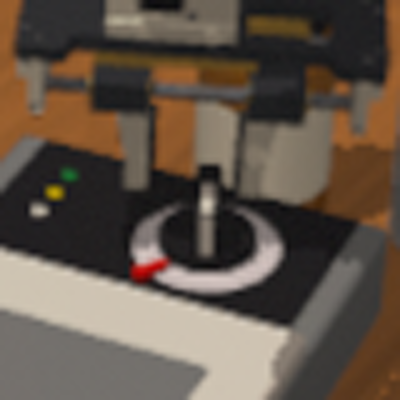

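Emit:
send_rows --motion '[{"travel": [-0.007,0.007,0],"spin": 0},{"travel": [0,0,0.005],"spin": 0},{"travel": [0,0,0.005],"spin": 0},{"travel": [0,0,0.005],"spin": 0},{"travel": [0,0,0],"spin": 0}]'

```text
time_s: 5.05
tcp_pos: [0.6109, -0.1037, 0.098]
eef_rot: [-177.7, -1.5, -59.3]
contact_force: [0.1, 0.0, 0.6]
gripper_width: 0.0436
```

```bash
python3 - <<'E'
from h import *
s=r.get_state(); print(s['tcp_pos'],s['eef_rot'],s['contact_force'],s['qd'],s['joints'])
E
```

```text
[ 0.61094034 -0.1037456   0.09803978] [-177.66838967   -1.54512304  -59.29334598] [0.11658262 0.03460313 0.58850264] [ 0.10643793 -0.90719327  0.49551907  0.21681297 -0.70646418 -0.04171232] [  8.75029882  20.10236489 -18.6308576    0.74758805 -48.52894936
  21.50609835]
```

Emit:
send_rows --motion '[{"travel": [-0.001,0.002,0.005],"spin": 0},{"travel": [0,0,0.004],"spin": 0},{"travel": [0,0,0],"spin": 0}]'

```text
time_s: 5.3
tcp_pos: [0.6093, -0.1039, 0.0883]
eef_rot: [-177.7, -1.6, -59.3]
contact_force: [0.1, 0.3, -0.6]
gripper_width: 0.0441
```

Emit:
send_rows --motion '[{"travel": [0,0,0],"spin": 0},{"travel": [0,0,0],"spin": 0},{"travel": [0,0,0],"spin": 0},{"travel": [0,0,0],"spin": 0},{"travel": [0,0,0],"spin": 0}]' --gripper -1 --squeeze 15

```text
time_s: 5.72
tcp_pos: [0.6076, -0.1048, 0.0873]
eef_rot: [-177.9, -1.5, -59.3]
contact_force: [-10.4, -9.4, 6.5]
gripper_width: 0.0162
```

```bash
python3 - <<'E'
from h import *
s=r.get_state(); print(s['tcp_pos'],s['eef_rot'],s['contact_force'],s['moment'],s['gripper_width'])
b,_=r.capture('side')
c='side';u,v=proj(c,[.607,-.102,.1]).astype(int); cv2.imwrite('pics/d3.png',cv2.resize(b[v-40:v+40,u-40:u+40],(400,400),interpolation=cv2.INTER_CUBIC))
E
```

```text
[ 0.60759389 -0.10477972  0.08731048] [-177.93204583   -1.49108935  -59.27896903] [-10.39512717  -9.36347456   6.49275714] [-3.70403523  3.6770378  -0.13336509] 0.01619963521095971
```

Emit:
send_rows --motion '[{"travel": [0,0,0],"spin": 5},{"travel": [0,0,0],"spin": 5},{"travel": [0,0,0],"spin": 5},{"travel": [0,0,0],"spin": 5},{"travel": [0,0,0],"spin": 0}]'

```text
time_s: 6.18
tcp_pos: [0.6068, -0.1054, 0.0874]
eef_rot: [-177.6, -0.7, -80.1]
contact_force: [0.9, 0.8, -0.5]
gripper_width: 0.0158
```

```bash
python3 - <<'E'
from h import *
s=r.get_state(); print(s['tcp_pos'],s['eef_rot'],s['contact_force'],s['moment'],s['gripper_width'])
E
```

```text
[ 0.60675672 -0.10537026  0.08741496] [-177.63777613   -0.69195213  -80.11534409] [ 0.88770137  0.79724309 -0.4732949 ] [ 0.02361735  0.38811269 -0.03465688] 0.015752599009165032
```

Emit:
send_rows --motion '[{"travel": [0,0,0],"spin": 5},{"travel": [0,0,0],"spin": 5},{"travel": [0,0,0],"spin": 5},{"travel": [0,0,0],"spin": 5},{"travel": [0,0,0],"spin": 5}]'

```text
time_s: 6.6
tcp_pos: [0.6063, -0.1053, 0.0874]
eef_rot: [-177.6, 0.3, -105.1]
contact_force: [0.7, 0.1, -0.3]
gripper_width: 0.0154
```

Emit:
send_rows --motion '[{"travel": [0,0,0],"spin": 2.5},{"travel": [0,0,0],"spin": 0},{"travel": [0,0,0],"spin": 0}]'

```text
time_s: 6.85
tcp_pos: [0.6062, -0.1052, 0.0874]
eef_rot: [-177.7, 0.4, -107.4]
contact_force: [1.3, 0.7, 0.6]
gripper_width: 0.0154
```

```bash
python3 - <<'E'
from dial import *
s=r.get_state(); print(s['tcp_pos'],s['eef_rot'],s['contact_force'],s['moment'],s['gripper_width'])
A=np.array([.607,-.102]);o=[]
for c in('top','side'):
    im,_=r.capture(c); cv2.imwrite(f'pics/{c}1.png',im); a,b=look(c,im,A); o.append(np.hstack([a,b]))
cv2.imwrite('pics/rect1.png',cv2.resize(np.vstack(o),(600,600)))
E
```

```text
[ 0.60620858 -0.10524448  0.08740031] [-177.67929408    0.39701216 -107.41443554] [1.30015816 0.70151912 0.57591267] [-0.05670003  0.36649945 -0.08090143] 0.015378039218402778
```

View pics/rect1.png

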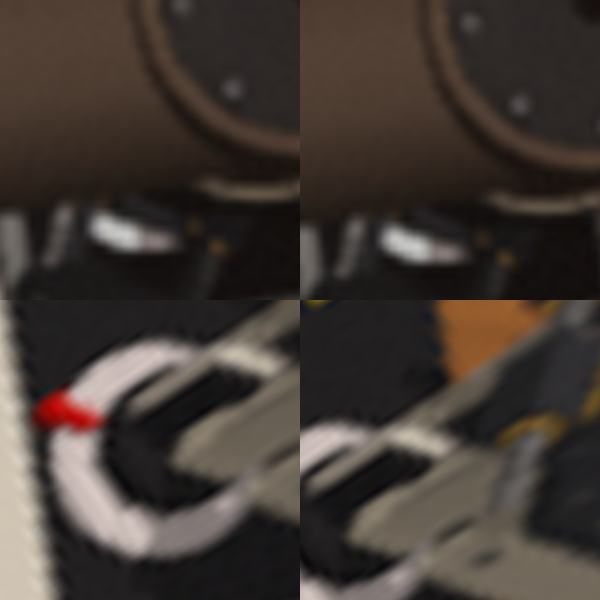

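Emit:
send_rows --motion '[{"travel": [0,0,0],"spin": 0},{"travel": [0,0,0],"spin": 0},{"travel": [0,0,0],"spin": 0},{"travel": [0,0,0],"spin": 0},{"travel": [0,0,0],"spin": 0}]' --gripper 0

```text
time_s: 7.37
tcp_pos: [0.6067, -0.1053, 0.0879]
eef_rot: [-177.6, 0.4, -107.2]
contact_force: [-0.4, -0.2, 0.2]
gripper_width: 0.0414
```

Emit:
send_rows --motion '[{"travel": [0,0,-0.015],"spin": 0},{"travel": [0,0,-0.025],"spin": 0},{"travel": [0,0,-0.035],"spin": 0},{"travel": [0,0,-0.035],"spin": 0},{"travel": [0,0,-0.02],"spin": 0}]'

```text
time_s: 7.78
tcp_pos: [0.5972, -0.1049, 0.2157]
eef_rot: [-178.3, 0.1, -107.2]
contact_force: [0.7, -0.0, -0.5]
gripper_width: 0.0436
```

Emit:
send_rows --motion '[{"travel": [0,0,0],"spin": -5},{"travel": [0,0,0],"spin": -5},{"travel": [0,0,0],"spin": -5},{"travel": [0,0,0],"spin": -5},{"travel": [0,0,0],"spin": -5}]'

```text
time_s: 8.2
tcp_pos: [0.6004, -0.105, 0.2253]
eef_rot: [-177.6, -0.7, -81.2]
contact_force: [-0.3, 0.0, 0.1]
gripper_width: 0.044
```

Emit:
send_rows --motion '[{"travel": [-0.0244,0.0146,0],"spin": 0},{"travel": [-0.0244,0.0146,0],"spin": 0},{"travel": [-0.0244,0.0146,0],"spin": 0},{"travel": [-0.0244,0.0146,0],"spin": 0},{"travel": [-0.0244,0.0146,0],"spin": 0}]' --gripper -0.15 --squeeze 12

```text
time_s: 8.62
tcp_pos: [0.5084, 0.0036, 0.2193]
eef_rot: [-177.6, -0.8, -81.1]
contact_force: [0.4, 0.2, 0.7]
gripper_width: 0.0374
```

Emit:
send_rows --motion '[{"travel": [-0.0244,0.0146,0],"spin": 0},{"travel": [-0.0244,0.0146,0],"spin": 0},{"travel": [-0.0244,0.0146,0],"spin": 0},{"travel": [-0.0244,0.0146,0],"spin": 0},{"travel": [0,0,0],"spin": 0}]'

```text
time_s: 9.03
tcp_pos: [0.4292, 0.096, 0.216]
eef_rot: [-177.5, -0.6, -80.9]
contact_force: [-0.2, -1.1, -0.5]
gripper_width: 0.0373
```

```bash
python3 - <<'E'
from dial import *
s=r.get_state(); print(s['tcp_pos'],s['eef_rot'],s['joints'])
A=np.array([.607,-.102]);o=[]
for c in('top','side'):
    im,_=r.capture(c); cv2.imwrite(f'pics/{c}2.png',im); a,b=look(c,im,A); o.append(np.hstack([a,b])); ringfit(c,im,A); measure(c,im,A)
    for t in('cover_handle','cover_hinge','dial_grip'):
        print(c,t,[(np.round(w(c,x['at']),4).tolist(),round(x['conf'],2)) for x in r.pinpoint(c,t)][:2])
cv2.imwrite('pics/rect2.png',cv2.resize(np.vstack(o),(600,600)))
E
```

```text
[0.42920763 0.09596843 0.21600697] [-177.50764892   -0.63270097  -80.94185359] [ 40.20129005  -3.59747989 -30.77860465   2.09174391 -61.02826862
 -32.11406253]
top axis [ 0.6092 -0.1008] r 42.47029509846664 117 1.8719942467386659 mark dir 71.57269737107535 dist 0.04195962823657395 pca 72.46276375948631
top ring [array([ 0.60925914, -0.10093011]), 42.6003303527832, array([ 0.6084193, -0.1013563]), array([37.72967911, 39.66876984])]
 mark (array([ 0.62241417, -0.06095257]), np.float64(72.46276375948631), array([0.00240108, 0.00622596]))
 stripe [0, 249, 39, 231, 4696] (array([ 0.56562747, -0.04500414]), np.float64(5.951746733508941), array([0.00171686, 0.01249893]))
top cover_handle []
top cover_hinge [([0.705, 0.142, 0.0732], 0.93)]
top dial_grip [([0.6123, -0.0971, 0.0982], 0.68)]
side axis [ 0.6067 -0.106 ] r 43.61399650631936 56 1.478101476853496 mark dir 67.8182934813695 dist 0.040266711133276546 pca 74.42030266141045
side ring None
 mark (array([ 0.62187776, -0.06873322]), np.float64(74.42030266141045), array([0.00326702, 0.00657514]))
 stripe [200, 101, 54, 51, 1959] (array([ 0.63519761, -0.09893287]), np.float64(125.20272257664227), array([0.00247532, 0.00261572]))
side cover_handle [([0.4377, 0.092, 0.0782], 0.73)]
side cover_hinge [([0.6975, 0.1318, 0.0679], 0.63), ([0.6073, -0.1038, 0.101], 0.25)]
side dial_grip [([0.605, -0.1029, 0.102], 0.69)]
```

View pics/rect2.png

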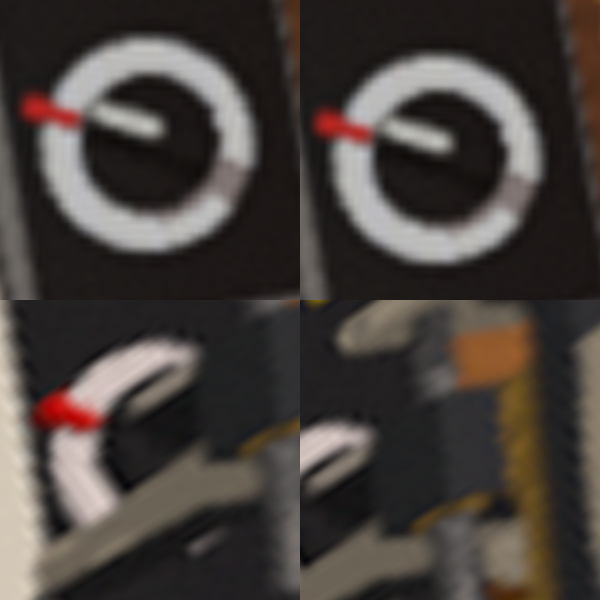

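```bash
python3 - <<'E'
from dial import *
A=np.array([.607,-.102])
im=cv2.imread('pics/top2.png'); a,b=look('top',im,A)
yy,xx=np.mgrid[:480,:480]
for r0 in (90,95,100):
    # stripe: polygon region around stripe, in 480 px panel
    m=(xx>138)&(xx<255)&(yy>180)&(yy<258); wb=np.clip(b.min(2).astype(int)-r0,0,None)
    n,l,s,_=cv2.connectedComponentsWithStats(((wb>0)&m).astype(np.uint8)); i=l[225,200]
    print(r0,s[i].tolist(),ang((l==i)&(xx>140),wb,A))
s=r.get_state();print(s['tcp_pos'],s['eef_rot'])
# rough scanner yaw by long front edge/hinge line left to nets
P=np.load('blue_top.npy');print(np.median(P,0)); q=P[P[:,0]<.46]
for c in('top','side'):
    P=np.load(f'blue_{c}.npy'); d=np.array([np.cos(np.radians(8.1)),np.sin(np.radians(8.1))]); t=(P-[.437,.0915])@d; u=(P-[.437,.0915])@[-d[1],d[0]]
    k=abs(u)<45e-3; print(c,'bar x offs',np.percentile(t[k],[2,50,98]),'y range',np.percentile(u,[1,99]))
E
```

```text
90 [139, 181, 104, 63, 3702] (array([ 0.61295244, -0.0890468 ]), np.float64(72.28149609216834), array([0.00195019, 0.00692409]))
95 [139, 181, 104, 62, 3545] (array([ 0.61294491, -0.08902886]), np.float64(72.38046269768112), array([0.00188388, 0.00687397]))
100 [139, 181, 103, 62, 3397] (array([ 0.61293483, -0.089017  ]), np.float64(72.49165596091481), array([0.00181614, 0.00682073]))
[0.43188658 0.09312132 0.21558764] [-177.57754073   -0.72840211  -81.18070817]
[0.44592224 0.09255758]
top bar x offs [2.07635617e-05 4.03344856e-03 8.73071679e-03] y range [-0.06648475  0.07024671]
side bar x offs [-0.00408351  0.00118265  0.00624365] y range [-0.07271232  0.07011769]
```

Emit:
send_rows --motion '[{"travel": [0.003,-0.0056,0],"spin": 0.5},{"travel": [0,0,0.02],"spin": 0},{"travel": [0,0,0.025],"spin": 0},{"travel": [0,0,0.025],"spin": 0},{"travel": [0,0,0.01],"spin": 0}]'

```text
time_s: 9.85
tcp_pos: [0.4475, 0.0892, 0.1363]
eef_rot: [-177.1, -0.6, -82.1]
contact_force: [-1.4, -0.4, -1.1]
gripper_width: 0.0371
```

Emit:
send_rows --motion '[{"travel": [0,0,0],"spin": 0}]'

```text
time_s: 9.93
tcp_pos: [0.447, 0.0879, 0.134]
eef_rot: [-177.4, -0.7, -82.2]
contact_force: [0.5, -0.4, 0.6]
gripper_width: 0.0372
```

Emit:
send_rows --motion '[{"travel": [-0.004,0.0105,0],"spin": 0},{"travel": [0,0,0.013],"spin": 0},{"travel": [0,0,0.013],"spin": 0},{"travel": [0,0,0.005],"spin": 0},{"travel": [0,0,0],"spin": 0}]'

```text
time_s: 10.35
tcp_pos: [0.4386, 0.0896, 0.1038]
eef_rot: [-177.3, -0.7, -82.4]
contact_force: [-0.2, -0.2, -0.8]
gripper_width: 0.0372
```

```bash
python3 - <<'E'
from h import *
s=r.get_state(); print(s['tcp_pos'],s['eef_rot'],s['contact_force'])
o=[]
for c in('side','top'):
    b,_=r.capture(c)
    u,v=proj(c,[.44,.09,.1]).astype(int); o.append(cv2.resize(b[v-45:v+45,u-45:u+45],(400,400),interpolation=cv2.INTER_CUBIC))
cv2.imwrite('pics/h1.png',np.hstack(o))
E
```

```text
[0.43858518 0.08959514 0.10375979] [-177.27294213   -0.66665375  -82.44317173] [-0.22961158 -0.22890403 -0.76917437]
```

View pics/h1.png

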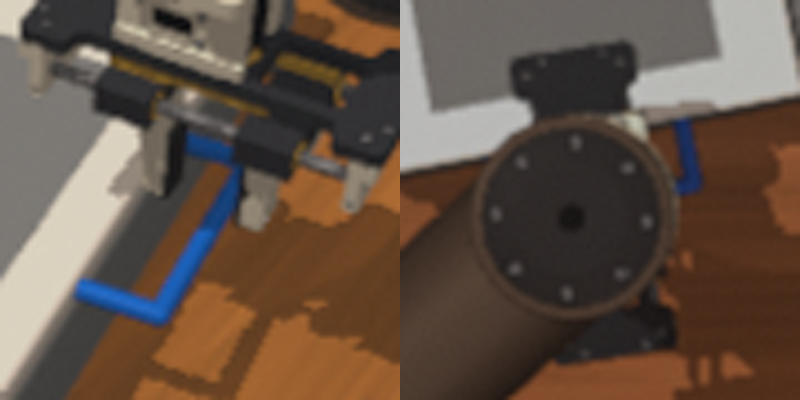

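Emit:
send_rows --motion '[{"travel": [-0.001,0.002,0.008],"spin": 0},{"travel": [0,0.0005,0.01],"spin": 0},{"travel": [0,0.0005,0.01],"spin": 0},{"travel": [0,0,0.008],"spin": 0},{"travel": [0,0,0],"spin": 0}]'

```text
time_s: 10.87
tcp_pos: [0.4397, 0.0923, 0.0698]
eef_rot: [-176.8, -0.4, -82.4]
contact_force: [-0.2, -0.7, 0.0]
gripper_width: 0.0374
```

```bash
python3 - <<'E'
from h import *
s=r.get_state(); print(s['tcp_pos'],s['eef_rot'],s['contact_force'])
E
```

```text
[0.43973496 0.09229617 0.06978066] [-176.79783615   -0.415713    -82.42923622] [-0.16990758 -0.73613718  0.00521675]
```

Emit:
send_rows --motion '[{"travel": [0,0.001,0.005],"spin": 0},{"travel": [0,0,0.003],"spin": 0},{"travel": [0,0,0],"spin": 0}]'

```text
time_s: 11.12
tcp_pos: [0.4395, 0.0924, 0.0615]
eef_rot: [-176.8, -0.4, -82.4]
contact_force: [0.1, -0.3, -0.4]
gripper_width: 0.0371
```

Emit:
send_rows --motion '[{"travel": [0,0,0],"spin": 0},{"travel": [0,0,0],"spin": 0},{"travel": [0,0,0],"spin": 0},{"travel": [0,0,0],"spin": 0},{"travel": [0,0,0],"spin": 0}]' --gripper -1 --squeeze 12

```text
time_s: 11.53
tcp_pos: [0.4386, 0.0924, 0.0617]
eef_rot: [-176.8, -0.4, -82.5]
contact_force: [-6.1, 3.7, 1.7]
gripper_width: 0.0114
```

```bash
python3 - <<'E'
from h import *
s=r.get_state(); print(s['tcp_pos'],s['eef_rot'],s['contact_force'],s['gripper_width'])
E
```

```text
[0.43855346 0.09235558 0.06174199] [-176.84165271   -0.39328909  -82.4696626 ] [-6.08744349  3.65361935  1.71420208] 0.011351441799968538
```

```bash
cat > arc.py <<'E'
from h import *
import sys
ps=np.radians(7.8); ex=np.array([np.cos(ps),np.sin(ps),0]); ey=np.array([-ex[1],ex[0],0])
G0=np.array([.4375,.0922,.080]); H=G0+.265*ex; H[2]=.071
def P(th): a=th+.034; return H+.2652*(-np.cos(a)*ex+np.array([0,0,np.sin(a)]))
def now(v=1):
    s=r.get_state(); M=R.from_euler('xyz',s['eef_rot'],degrees=True).as_matrix(); g=s['tcp_pos']-.019*M[:,2]; d=g-H
    th=np.arctan2(d[2],-d@ex)-.034
    if v: print('t',round(s['time_s'],2),'theta',round(th,3),'rad',np.hypot(d[2],d@ex).round(4),'lat',(d@ey).round(4),'g',g.round(4),'rot',np.round(s['eef_rot'],1),'F',np.round(s['contact_force'],1),'w',round(s['gripper_width'],4))
    return th,g,M
def plan(th1,n):
    th,g,M=now(); p=g
    for k in range(1,n+1):
        q=P(th+(th1-th)*k/n); print(np.round(M.T@(q-p),4).tolist()); p=q
if __name__=='__main__': plan(float(sys.argv[1]),int(sys.argv[2]))
E
python3 arc.py .2 4
```

```text
t 11.53 theta 0.003 rad 0.2652 lat 0.0001 g [0.4375 0.0923 0.0807] rot [-176.8   -0.4  -82.5] F [-6.1  3.7  1.7] w 0.0114
[0.0002, -0.0015, -0.013]
[0.0001, -0.0022, -0.0129]
[0.0001, -0.0028, -0.0128]
[0.0001, -0.0034, -0.0126]
```

Emit:
send_rows --motion '[{"travel": [0,-0.0015,-0.013],"spin": 0},{"travel": [0,-0.0022,-0.013],"spin": 0},{"travel": [0,-0.0028,-0.013],"spin": 0},{"travel": [0,-0.0034,-0.013],"spin": 0},{"travel": [0,0,0],"spin": 0}]'

```text
time_s: 11.95
tcp_pos: [0.4455, 0.0936, 0.1159]
eef_rot: [-176.9, -0.4, -82.4]
contact_force: [-0.2, -1.1, -1.3]
gripper_width: 0.0116
```

```bash
python3 arc.py .45 5
```

```text
t 11.95 theta 0.209 rad 0.2657 lat 0.0005 g [0.4444 0.0937 0.1349] rot [-176.9   -0.4  -82.4] F [-0.2 -1.1 -1.3] w 0.0116
[0.0006, -0.0046, -0.012]
[0.0001, -0.0046, -0.0119]
[0.0001, -0.0052, -0.0117]
[0.0001, -0.0057, -0.0114]
[0.0001, -0.0063, -0.0111]
```

Tracking well.

Emit:
send_rows --motion '[{"travel": [0.0003,-0.0046,-0.012],"spin": 0},{"travel": [0,-0.0046,-0.012],"spin": 0},{"travel": [0,-0.0052,-0.0117],"spin": 0},{"travel": [0,-0.0057,-0.0114],"spin": 0},{"travel": [0,-0.0063,-0.0111],"spin": 0}]'

```text
time_s: 12.37
tcp_pos: [0.4657, 0.0971, 0.1738]
eef_rot: [-177.1, -0.3, -82.4]
contact_force: [-0.7, 2.9, -2.1]
gripper_width: 0.0116
```

```bash
python3 arc.py .7 5
```

```text
t 12.37 theta 0.44 rad 0.2668 lat 0.0011 g [0.4647 0.0971 0.1928] rot [-177.1   -0.3  -82.4] F [-0.7  2.9 -2.1] w 0.0116
[0.0011, -0.0086, -0.011]
[0.0, -0.0078, -0.0114]
[0.0, -0.0084, -0.0109]
[0.0, -0.0089, -0.0105]
[0.0, -0.0095, -0.01]
```

Emit:
send_rows --motion '[{"travel": [0.0004,-0.008,-0.0112],"spin": 0},{"travel": [0,-0.008,-0.0112],"spin": 0},{"travel": [0,-0.0084,-0.0109],"spin": 0},{"travel": [0,-0.0089,-0.0105],"spin": 0},{"travel": [0,-0.0095,-0.01],"spin": 0}]'

```text
time_s: 12.78
tcp_pos: [0.4999, 0.103, 0.2279]
eef_rot: [-177.8, -0.1, -82.5]
contact_force: [-5.8, 2.6, 1.2]
gripper_width: 0.0118
```

```bash
python3 arc.py .92 5
```

```text
t 12.78 theta 0.681 rad 0.2682 lat 0.0023 g [0.4992 0.103  0.2468] rot [-1.778e+02 -1.000e-01 -8.250e+01] F [-5.8  2.6  1.2] w 0.0118
[0.0022, -0.0111, -0.007]
[-0.0, -0.0093, -0.0086]
[-0.0, -0.0097, -0.0081]
[-0.0, -0.0101, -0.0077]
[-0.0, -0.0104, -0.0072]
```

Emit:
send_rows --motion '[{"travel": [0.001,-0.0103,-0.0078],"spin": 0},{"travel": [0.0005,-0.0098,-0.0083],"spin": 0},{"travel": [0,-0.0098,-0.0081],"spin": 0},{"travel": [0,-0.0101,-0.0077],"spin": 0},{"travel": [0,-0.0104,-0.0072],"spin": 0}]'

```text
time_s: 13.2
tcp_pos: [0.5438, 0.1096, 0.269]
eef_rot: [-178.4, 0.2, -82.4]
contact_force: [-3.1, 2.4, 2.6]
gripper_width: 0.0118
```

```bash
python3 arc.py 1.0 3; python3 - <<'E'
from arc import *
b,_=r.capture('side'); cv2.imwrite('pics/s3.png',b)
print(proj('side',H+.16*ey))
cv2.imwrite('pics/s3c.png',cv2.resize(b[140:290,140:340],(800,600),interpolation=cv2.INTER_CUBIC))
E
```

```text
t 13.2 theta 0.908 rad 0.2683 lat 0.0028 g [0.5433 0.1095 0.288 ] rot [-178.4    0.2  -82.4] F [-3.1  2.4  2.6] w 0.0118
[0.0027, -0.0086, -0.0019]
[-0.0, -0.0069, -0.0043]
[-0.0, -0.007, -0.0041]
[172.25000785 244.49921028]
```

View pics/s3c.png

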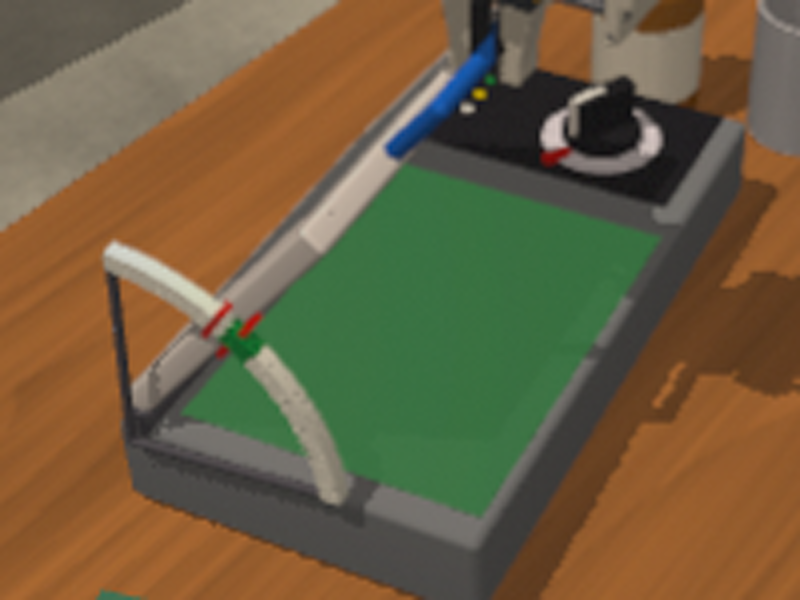

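Emit:
send_rows --motion '[{"travel": [0.0005,-0.0082,-0.0046],"spin": 0},{"travel": [0.0005,-0.0082,-0.0046],"spin": 0},{"travel": [0,-0.0082,-0.0046],"spin": 0},{"travel": [0,-0.0082,-0.0044],"spin": 0},{"travel": [0,0,0],"spin": 0}]'

```text
time_s: 13.67
tcp_pos: [0.5785, 0.1154, 0.2904]
eef_rot: [-178.3, 0.4, -82.3]
contact_force: [-2.5, -1.4, 5.6]
gripper_width: 0.0117
```

```bash
python3 arc.py 1.05 1; python3 - <<'E'
from arc import *
b,_=r.capture('side'); cv2.imwrite('pics/s4.png',b)
cv2.imwrite('pics/s4c.png',cv2.resize(b[195:270,160:260],(800,600),interpolation=cv2.INTER_CUBIC))
E
```

```text
t 13.67 theta 1.061 rad 0.2681 lat 0.0038 g [0.5779 0.1152 0.3094] rot [-178.3    0.4  -82.3] F [-2.5 -1.4  5.6] w 0.0117
[0.0038, 0.0014, 0.0039]
```

View pics/s4c.png

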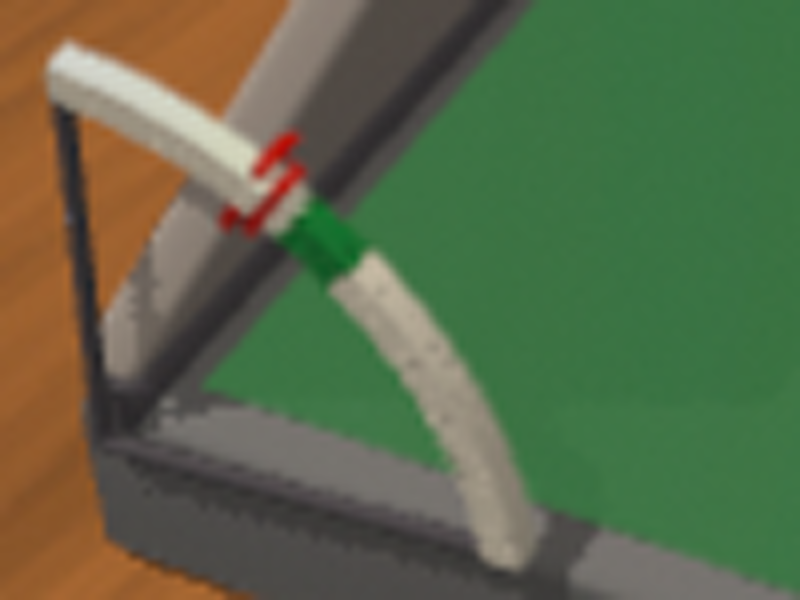

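Emit:
send_rows --motion '[{"travel": [0,0.0102,0.0057],"spin": 0},{"travel": [0,0.01,0.006],"spin": 0},{"travel": [0,0.0098,0.0064],"spin": 0},{"travel": [0,0.0075,0.0052],"spin": 0},{"travel": [0,0,0],"spin": 0}]'

```text
time_s: 14.13
tcp_pos: [0.5385, 0.1085, 0.2639]
eef_rot: [-178.3, 0.3, -82.4]
contact_force: [-0.3, 0.8, -1.5]
gripper_width: 0.0116
```

```bash
python3 arc.py .885 1
```

```text
t 14.13 theta 0.88 rad 0.2675 lat 0.0024 g [0.538  0.1083 0.2829] rot [-178.3    0.3  -82.4] F [-0.3  0.8 -1.5] w 0.0116
[0.0024, -0.0024, 0.0011]
```

Emit:
send_rows --motion '[{"travel": [0,0,0],"spin": 0},{"travel": [0,0,0],"spin": 0},{"travel": [0,0,0],"spin": 0}]'

```text
time_s: 14.38
tcp_pos: [0.5382, 0.1085, 0.2636]
eef_rot: [-178.3, 0.2, -82.3]
contact_force: [-1.2, 1.4, 0.6]
gripper_width: 0.0115
```

```bash
python3 arc.py .88 1; python3 - <<'E'
from arc import *
b,_=r.capture('side')
o=[cv2.resize(b[195:270,160:235],(400,400),interpolation=cv2.INTER_CUBIC),cv2.resize(b[140:215,255:330],(400,400),interpolation=cv2.INTER_CUBIC)]
cv2.imwrite('pics/s5c.png',np.hstack(o))
a,_=r.capture('top')
for c in('top','side'):
  for t in('book','jar','tankard'):
    print(c,t,[(np.round(w(c,x['at']),4).tolist(),round(x['conf'],2)) for x in r.pinpoint(c,t)][:2])
E
python3 arc.py .88 1
```

```text
t 14.38 theta 0.879 rad 0.2675 lat 0.0024 g [0.5376 0.1083 0.2826] rot [-178.3    0.2  -82.3] F [-1.2  1.4  0.6] w 0.0115
[0.0024, -0.0017, 0.0016]
top book [([0.5287, 0.445, 0.0025], 0.93)]
top jar [([0.6558, -0.2382, -0.0045], 0.68)]
top tankard [([0.5448, -0.2863, 0.001], 0.63)]
side book [([0.5273, 0.4407, -0.0041], 0.9)]
side jar [([0.6537, -0.2427, 0.0011], 0.75)]
side tankard [([0.537, -0.2907, 0.0025], 0.75)]
t 14.78 theta 0.878 rad 0.2675 lat 0.0023 g [0.5376 0.1083 0.2825] rot [-178.3    0.3  -82.4] F [-1.7  0.7  1.8] w 0.0118
[0.0023, -0.0017, 0.0015]
```

View pics/s5c.png

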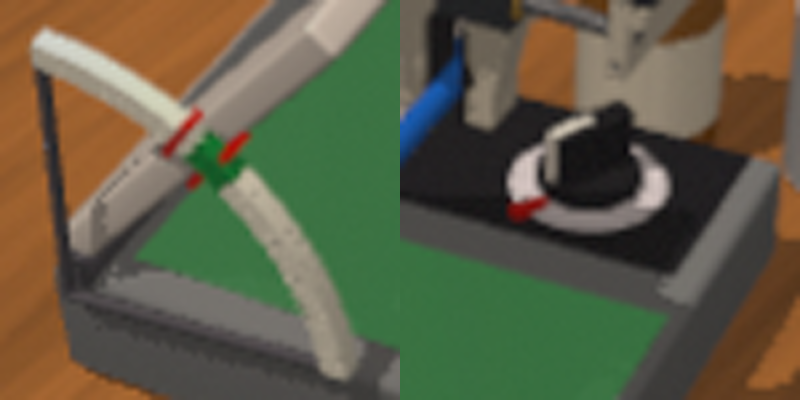

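The tab (from (190,183) to (245,135)) crosses mid green band. The pointer still lines up with the red mark, and the objects haven't moved. Handing in.

```bash
python3 -c "
from plant import r
print(r.close_job())"
```

```text
the job is handed in; nothing more can be done
None
```

The scanner is ready and I handed the job in at about 15 s of the 51 s allowed; no verdict was reported.

- **Dial:** I turned it about 48° clockwise with the cover shut and let go. After release the top camera put the pointer at 72.4° and the mark's long axis at 72.5°. The mark's bearing from the dial's axis read 71.6°. The side camera disagreed: it put the mark at 68–74°, and I gave it less weight. The last side picture still shows the pointer lined up with the mark.
- **Cover:** I lifted it by the blue handle to about 1.05–1.06 rad. The picture showed the red tab just past the red stroke. I then brought it back to about 0.88 rad, and the last picture shows the tab in the middle of the green band. The gripper is still holding it, closed on the 12 mm handle bar (reads 11.8 mm).
- **Small disagreement:** the handle's measured arc radius came out 2–3 mm larger than given. That makes the cover angle uncertain by about 0.01–0.02 rad, which still leaves it inside the green band.
- **Book, jar and tankard:** their positions match the first look within about 6 mm. For the jar only the top camera has a first look to compare with.

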